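# Seat the lamp's snap-in trim ring with the sleeve

### The job

The silver trim ring around the lamp's push button has been started in its opening but still stands proud. Take the white seating sleeve by its wooden handle, set it square over the ring with the button inside its bore, and press straight down until the ring clicks home and lies flush on the base all round; ease off as soon as it has gone home, since a heavy push cracks the ring, press it only with the sleeve, and do not work the button. Then stand the sleeve upright on its cork mat again and leave the lamp, the pot, the bottle and the dish where they are.

Things in the scene. Friction and masses are not known exactly. Their poses are not given: they have to be found in the camera images.
- lamp: Black desk lamp, loose, 1.4 kg: square base 180 x 180 mm, its top 41 mm above the console; origin on the console under the base's centre, z up, x and y along its sides. The stem, 14 mm thick, rises at x +75, y +75 mm, with the head folded up on it (430 mm high). It stands on soft foam feet on an uneven top: pushed down, the base sinks 0.5 to 9 mm, differing each time, before it bears firmly.
- lamp_seat (a point): Centre of the round opening (38 mm diameter) in the top face of the lamp's base, 41 mm above the console, 20 mm towards -x from the lamp's origin; same axes as the lamp.
- ring_top (a point): Silver snap-in trim ring: 44 mm outside, 25 mm inside, flange 4 mm thick, four barbed legs below. The point is the centre of its top face, z its axis. At first it sits on sprung catches in the opening, its top 10 mm above lamp_seat. Pushed squarely it resists up to 11 to 16 N, then snaps past them and stops hard with its top 4 mm above lamp_seat, and stays. Pushed on one side it tips; a quick or hard push (over 30 N) cracks it.
- button (a joint): The lamp's red push button, 19 mm in diameter, in the middle of the ring, its top 7 mm above lamp_seat. 0 when untouched, grows to 0.004 m when pushed down; about 1 N moves it.
- sleeve_mid (a point): Seating sleeve, upright on the cork mat, 92 mm tall, 0.16 kg. From its foot: white tube 46 mm outside, 29 mm bore, open below, 28 mm deep; white shoulder disc 54 mm across, its top 36 mm above the foot; square wooden handle 28 x 28 mm from there to the top. The point is on the axis, 46 mm above the foot; z up along the handle, x and y square to its faces.
- mat: The round cork mat of the sleeve, 120 mm across, 5 mm thick, fixed to the console; the origin is the centre of its underside, on the console.
- pot: A loose terracotta pot with a scratched zigzag band, 116 mm across at the belly, 118 mm tall, behind the work; origin at the centre of its underside. Not to be disturbed.
- bottle: A loose blue glass bottle with a cork, 72 mm across, 217 mm tall; origin at the centre of its underside. Not to be disturbed.
- dish: A loose blue ceramic dish, 100 mm across, 32 mm tall, near the robot; origin at the centre of its underside. Not to be disturbed.

How it is judged:
By the outcome, as a careful person would: the job done as asked, in the order asked, and still so for the second after the job is handed in, with the robot touching nothing.
It also fails if it takes over 69 s, if anything falls off the work surface, if the arm or the gripper's body presses on something with over 40 N, if the wrist force passes 120 N, or if a joint passes its speed limit or range.

### The arm

A 6-joint arm with a two-finger parallel gripper is mounted at the origin on the work surface. World frame = base frame: x ahead of the robot, y to its left, z up, the work surface at z = 0. Lengths are in m, angles in rad, forces in N, time in s.
With the tool pointing down it reaches from about 0.25 to 0.725 m from the base axis. Payload 4 kg.
Tool frame: the origin (TCP) lies at the very end of the fingers, on their centre line; the grasp point (between the pads) lies 19 mm behind it; x points along the fingers, z is the direction in which the jaws open and shut, and the axes are right-handed (so a half turn about x gives the same grasp; the last joint's range is limited). The gripper opens to 85 mm and grips with 20 to 120 N. Pads are 22 mm wide; open, the fingers measure 114 mm over their backs; the gripper's body (76 mm by 85 mm) begins 54 mm behind the grasp point. The pads swing forward as they close: fully open they stand 13 mm farther back than shut.
Start: joints at [1.247, 0.241, 0.005, 1.335, 0, 1.571], TCP at [0.159, 0.474, 0.231] pointing down, gripper open.
Joint ranges: [-2.72, 2.72], [-1.05, 1.87], [-1.09, 1.28], [-1.99, 2.15], [-1.42, 1.44], [-3.14, 3.14]. Speed limits (rad/s): [2.79, 2.79, 3.14, 3.14, 3.14, 3.14].

### API

Orientations are given as a unit quaternion [x, y, z, w].
In Python, from workcell import bot gives the robot as it stands.
- The arm moves only by the tool step_arm, never from a script. Its argument "series" is a list of rows, each an object of numbers: "x", "y", "z": the shift along the world's x, y, z in cm; "twist": the turn about the world's z in degrees; "jaw": the finger opening in cm, from 0 to 8.54. In form: [{"x": .., "y": .., "z": .., "twist": .., "jaw": ..}, ...]. A call has 1 to 10 rows; each row is the pose to reach, as a shift and turn from the pose measured when the call began; what a row does not reach only later rows make up. A row lasts 1/12 s, in which the tool goes at most 41.7 mm and 7.16 degrees, less where a joint would pass 70% of its speed; a pose out of reach is approached as far as the arm can. A call with a gripper value outside its range is refused whole. The fingers move at their own pace and stop on an object; the grip force is fixed at half the most. Time passes only in rows, so rows that repeat a pose let the fingers close. It gives the time, the measured TCP pose, the force and the opening at its end, in the units of the state.
- bot.get_obs(): the state, without advancing time (a new reading comes with each control period).
- bot.camera(name): name is "scene" or "top"; returns (picture, depth): 384x512x3 uint8, red, green, blue; 384x512 float32, m along the optical axis (not along the pixel's ray), 0 where there is no reading.
- bot.camera_info(name): a dict with "camera_matrix" (3x3 intrinsics, pixels), "R" (3x3) and "t" (3): a world point X has camera coordinates R X + t. Camera axes: x right, y down, z forward; pixel columns grow to the right and rows downward; lengths in m; the calibration is good to about 2 mm. A picture is of the moment at which its call begins. camera_info takes no time and is no camera call.
- bot.job_done(): hands the job in, once; it reports no verdict.
The state is a dict: "clock": time; "joint_pos": joint angles; "joint_vel": joint speeds; "tau": joint torques, N m; "eef_pos": TCP position; "tool_rot": TCP orientation; "ft_force": force on the tool from outside, world axes, zero at the start; "ft_torque": the same for the moment, N m; "grip_width": finger opening in m.
Only numpy, scipy, OpenCV 4.12 (cv2) and the standard library are available. Lean on these libraries where they do the work, as an engineer would, in place of code of your own. Each camera call takes 0.05 s, during which the arm holds its last target.

## Working session

There is one attempt and no reset: what is moved stays moved. The work goes in short steps, Python scripts to look and compute and a tool call to move; the robot and the scene stay as the last step left them, time stands still between calls to the robot, and variables do not carry over. Pictures are saved under pics/ and viewed, and the job is handed in when it is done.

Besides the shell and the picture viewer there is one more tool, called after "Emit:" by a JSON object that holds its "name" and its "arguments", one argument or row to a line. step_arm: Moves the arm, as the interface text tells. Its arguments: {"type":"object","properties":{"series":{"type":"array","items":{"type":"object","properties":{"x":{"type":"number"},"y":{"type":"number"},"z":{"type":"number"},"twist":{"type":"number"},"jaw":{"type":"number"}}}}},"required":["series"]}

```bash
mkdir -p pics; ls; cat > h.py <<'E'
import numpy as np, cv2
from workcell import bot
def grab(n,tag):
    p,d=bot.camera(n); np.savez(f'{tag}.npz',p=p,d=d)
    cv2.imwrite(f'pics/{tag}.png',p[:,:,::-1]); return p,d
def cam(n):
    c=bot.camera_info(n); return np.array(c['camera_matrix']),np.array(c['R']),np.array(c['t'])
def ray(n,u,v,z):
    K,R,t=cam(n); o=-R.T@t; d=R.T@np.linalg.solve(K,[u,v,1]); return o+d*(z-o[2])/d[2]
def proj(n,X):
    K,R,t=cam(n); q=K@(R@np.array(X)+t); return q[:2]/q[2]
def cloud(n,d):
    K,R,t=cam(n); v,u=np.indices(d.shape); P=np.stack([(u-K[0,2])/K[0,0]*d,(v-K[1,2])/K[1,1]*d,d],-1)
    return (P-t)@R
E
python3 - <<'E'
from h import *
for n in('scene','top'):
    grab(n,n+'0'); K,R,t=cam(n); print(n,K.tolist(),(-R.T@t).round(3),R[2].round(3))
o=bot.get_obs(); print(o)
E
```

```text
pics
scene [[351.57581208096724, 0.0, 259.3936571165366], [0.0, 351.57581208096724, 190.09624593889396], [0.0, 0.0, 1.0]] [ 0.901 -0.477  0.58 ] [-0.416  0.565 -0.713]
top [[385.1587276159479, 0.0, 258.5388343507471], [0.0, 385.1587276159479, 194.00848366234567], [0.0, 0.0, 1.0]] [ 0.513 -0.055  0.819] [ 0.14  -0.013 -0.99 ]
{'clock': 0.1, 'joint_pos': array([ 1.24701123e+00,  2.41348874e-01,  3.87037192e-03,  1.33520062e+00,
       -8.08944057e-06,  1.57082438e+00]), 'joint_vel': array([ 0.00230354, -0.00016494,  0.00184785, -0.00130297, -0.00088054,
        0.00061947]), 'tau': array([ 7.55892142e-04, -3.73138475e+01,  2.53010094e+01,  1.08283284e-02,
        1.20869431e-04, -4.55765772e-06]), 'eef_pos': array([0.15890262, 0.47348681, 0.23050073]), 'tool_rot': array([-0.41325162,  0.57459942,  0.41246962,  0.57352194]), 'ft_force': array([ 0.15029391, -0.34891147, -0.26946523]), 'ft_torque': array([-0.02570626,  0.00446054,  0.03637749]), 'grip_width': 0.0852728811480951}
```

View pics/scene0.png

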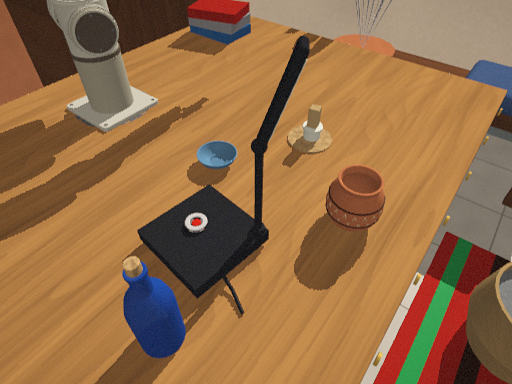

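View pics/top0.png

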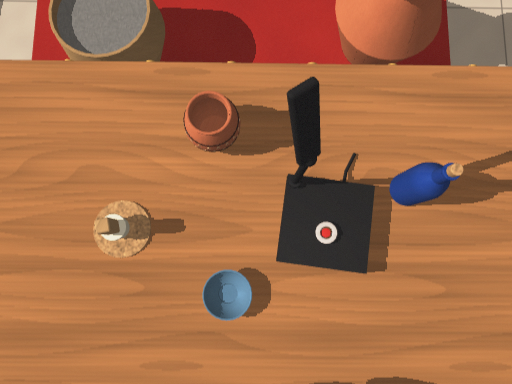

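The views show the ring and red button at about (326,232) in top, and the sleeve on its mat at (120,228). The stem is at the base's +x+y corner, with the pot, dish and bottle well clear.

```bash
python3 - <<'E'
from h import *
for n,c1,c2 in(('top',(75,185,90,90),(270,165,115,115)),('scene',(280,90,70,70),(130,180,145,120))):
    p=np.load(n+'0.npz')['p'][:,:,::-1]
    a=[cv2.resize(p[y:y+h,x:x+w],(400,400*h//w),interpolation=cv2.INTER_CUBIC) for x,y,w,h in(c1,c2)]
    H=max(i.shape[0] for i in a); a=[cv2.copyMakeBorder(i,0,H-i.shape[0],0,0,0) for i in a]
    cv2.imwrite(f'pics/crop_{n}.png',np.hstack(a))
for n in('top','scene'):
    z=np.load(n+'0.npz'); p=z['p'].astype(int); d=z['d']; r,g,b=p[...,0],p[...,1],p[...,2]
    W=cloud(n,d)
    def cen(m,k):
        nn,l,s,c=cv2.connectedComponentsWithStats(m.astype('uint8')); o=np.argsort(-s[1:,4])[:k]+1
        return [(c[i].round(1),s[i].tolist(),np.median(W[l==i],0).round(3)) for i in o], l, o
    roi=np.zeros(d.shape,bool)
    if n=='top': roi[165:280,270:385]=1
    else: roi[180:300,130:275]=1
    print(n,'red',cen(roi&(r>150)&(g<80),1)[0]); 
    m=roi&(r>120)&(g>100)&(b>100); q=cen(m,1); print('ring',q[0])
    ys,xs=np.where(q[1]==q[2][0]); hull=cv2.convexHull(np.stack([xs,ys],1).astype(np.int32)); 
    mm=cv2.moments(hull); uv=(mm['m10']/mm['m00'],mm['m01']/mm['m00']); print('hull',uv,ray(n,*uv,.051),'fit',cv2.fitEllipse(hull))
    red=cen(roi&(r>150)&(g<80),1)[0][0][0]; print('red@.048',ray(n,*red,.048))
    roi=np.zeros(d.shape,bool)
    if n=='top': roi[190:270,80:160]=1
    else: roi[90:160,280:340]=1
    print('white',cen(roi&(r>150)&(b>140),2)[0])
    # points above handle
    h=roi&(W[...,2]>.080)&(d>0); print('handle pts',h.sum(),W[h].mean(0),W[h].max(0),W[h].min(0))
    t=roi&(W[...,2]>.093)&(d>0); print('top',t.sum(),W[t].mean(0), cen(t,1)[0])
    mt=roi&(W[...,2]<.012)&(W[...,2]>.003); 
    print('mat',cen(mt,1)[0])
E
```

```text
top red [(array([325.5, 232.3]), [322, 228, 9, 10, 68], array([ 0.546, -0.2  ,  0.048]))]
ring [(array([325.8, 232.3]), [315, 222, 22, 22, 276], array([ 0.546, -0.2  ,  0.051]))]
hull (325.7571959145775, 232.28969359331475) [ 0.54569703 -0.19968939  0.051     ] fit ((325.820068359375, 232.22447204589844), (21.480749130249023, 22.215673446655273), 161.26248168945312)
red@.048 [ 0.54580123 -0.1997386   0.048     ]
white [(array([111.5, 236.8]), [101, 234, 21, 7, 95], array([0.534, 0.227, 0.041])), (array([114.1, 216.4]), [105, 214, 18, 6, 71], array([0.575, 0.226, 0.04 ]))]
handle pts 266 [0.55269535 0.22441304 0.09452703] [0.56841404 0.24186268 0.10034843] [0.53744462 0.21107712 0.08005011]
top 214 [0.55285876 0.22619604 0.09639916] [(array([102.1, 225.7]), [94, 218, 17, 17, 214], array([0.552, 0.226, 0.096]))]
mat [(array([125.6, 229.7]), [93, 201, 58, 57, 1691], array([0.546, 0.208, 0.005]))]
scene red [(array([195.9, 221.9]), [192, 219, 9, 7, 53], array([ 0.544, -0.2  ,  0.047]))]
ring [(array([195.7, 221.7]), [185, 213, 23, 19, 255], array([ 0.546, -0.201,  0.05 ]))]
hull (195.8150503444621, 221.75622681505033) [ 0.54697785 -0.20187987  0.051     ] fit ((195.79367065429688, 221.83843994140625), (18.630935668945312, 22.725784301757812), 73.66398620605469)
red@.048 [ 0.54535097 -0.20047621  0.048     ]
white [(array([318.9, 127.6]), [314, 122, 9, 11, 51], array([0.571, 0.229, 0.039])), (array([304.4, 123.7]), [303, 121, 4, 7, 19], array([0.532, 0.221, 0.039]))]
handle pts 323 [ 0.63826657 -0.00197133  0.24571362] [0.69413918 0.24011925 0.35328543] [ 0.54132649 -0.14078986  0.08050571]
top 265 [ 0.65550428 -0.04988899  0.28045772] [(array([284.1,  99.4]), [280, 90, 13, 29, 202], array([ 0.687, -0.136,  0.341]))]
mat [(array([308.8, 140.6]), [288, 126, 44, 27, 469], array([0.565, 0.206, 0.004]))]
```

```bash
ls pics
```

```text
crop_scene.png
crop_top.png
scene0.png
top0.png
```

View pics/crop_top.png

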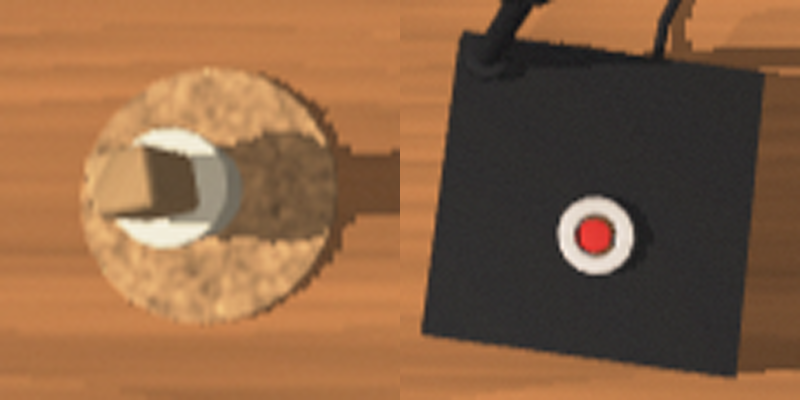

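View pics/crop_scene.png

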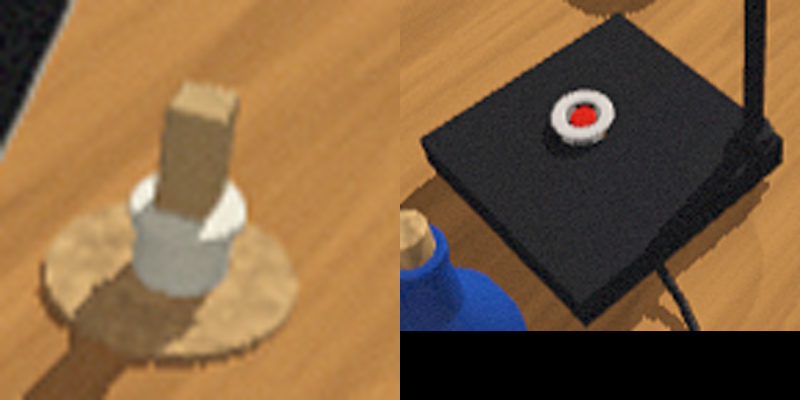

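```bash
python3 - <<'E'
from h import *
from scipy.spatial.transform import Rotation as Ro
o=bot.get_obs(); R=Ro.from_quat(o['tool_rot']).as_matrix(); print('tool x,z',R[:,0].round(4),R[:,2].round(4),'jaw az',np.degrees(np.arctan2(R[1,2],R[0,2])))
z=np.load('top0.npz'); d=z['d']; W=cloud('top',d)
m=np.zeros(d.shape,bool); m[190:270,80:160]=1
t=m&(W[...,2]>.0945)
v,u=np.where(t); P=np.array([ray('top',a,b,.097)[:2] for a,b in zip(u,v)],np.float32)*1000
print('handle top',cv2.minAreaRect(P),P.mean(0))
mt=m&(W[...,2]>.003); pts=np.stack(np.where(mt)[::-1],1)
# mat outline on its top plane, right part unoccluded
c=max(cv2.findContours(mt.astype('uint8'),0,1)[0],key=len)[:,0]
Q=np.array([ray('top',a,b,.005)[:2] for a,b in c])
A=np.c_[2*Q,np.ones(len(Q))]; s=np.linalg.lstsq(A,(Q**2).sum(1),rcond=None)[0]; print('mat',s[:2],np.sqrt(s[2]+s[:2]@s[:2]))
sh=m&(W[...,2]>.036)&(W[...,2]<.046); vv,uu=np.where(sh)
h=cv2.convexHull(np.array([ray('top',a,b,.041)[:2] for a,b in zip(uu,vv)],np.float32)*1000); print('shoulder',cv2.minEnclosingCircle(h))
b=(W[...,2]>.038)&(W[...,2]<.044); roi=np.zeros(d.shape,bool); roi[165:280,270:385]=1; b&=roi
Qb=W[b]; A=np.c_[Qb[:,:2]-Qb[:,:2].mean(0),np.ones(len(Qb))]; print('plane',np.linalg.lstsq(A,Qb[:,2],rcond=None)[0])
print('stem pts')
for n in('top','scene'):
    z=np.load(n+'0.npz');W=cloud(n,z['d']); p=z['p'].astype(int)
    for lo in np.arange(.06,.45,.06):
        k=(z['d']>0)&(p.max(-1)<75)&(W[...,2]>lo)&(W[...,2]<lo+.06)&(W[...,0]>.35)&(W[...,1]>-.35)&(W[...,1]<.1)
        if k.sum()>5: print(n,lo.round(2),k.sum(),np.percentile(W[k],[5,95],axis=0).round(3).tolist())
E
```

```text
tool x,z [-6.0e-04 -1.8e-03 -1.0e+00] [ 0.3182  0.948  -0.0019] jaw az 71.44687319029758
handle top ((551.7381591796875, 199.42391967773438), (147.5952606201172, 125.07149505615234), 6.4991350173950195) [552.70215 222.52156]
mat [0.55171581 0.22030278] 0.05852806259522945
shoulder ((552.9151000976562, 225.81178283691406), 27.277435302734375)
plane [-0.00028531 -0.00070775  0.04119119]
stem pts
top 0.06 106 [[0.642, -0.139, 0.069], [0.789, 0.008, 0.113]]
top 0.12 53 [[0.642, -0.14, 0.123], [0.649, -0.131, 0.176]]
top 0.18 36 [[0.642, -0.139, 0.183], [0.647, -0.131, 0.218]]
top 0.24 470 [[0.638, -0.149, 0.253], [0.662, -0.117, 0.298]]
top 0.3 738 [[0.654, -0.14, 0.304], [0.679, -0.106, 0.358]]
top 0.36 1085 [[0.671, -0.129, 0.364], [0.699, -0.096, 0.408]]
scene 0.06 227 [[0.648, -0.146, 0.066], [0.809, 0.005, 0.116]]
scene 0.12 174 [[0.647, -0.146, 0.124], [0.656, -0.139, 0.176]]
scene 0.18 209 [[0.647, -0.146, 0.183], [0.656, -0.138, 0.233]]
scene 0.24 443 [[0.644, -0.154, 0.248], [0.675, -0.13, 0.297]]
scene 0.3 587 [[0.661, -0.145, 0.303], [0.692, -0.119, 0.357]]
scene 0.36 699 [[0.677, -0.134, 0.363], [0.705, -0.105, 0.407]]
```

```bash
python3 - <<'E'
from h import *
z=np.load('top0.npz'); d=z['d']; W=cloud('top',d)
m=np.zeros(d.shape,bool); m[205:250,85:125]=1
t=m&(W[...,2]>.0945)&(W[...,2]<.11)
v,u=np.where(t); P=np.array([ray('top',a,b,.097)[:2] for a,b in zip(u,v)],np.float32)*1000
print('handle top',cv2.minAreaRect(P),P.mean(0),len(P))
C=cv2.convexHull(P)[:,0]
# shadow-free check: brightness of top face
p=z['p'].astype(int); s=p.sum(-1)
g=p[210:245,88:125]; img=cv2.resize(g.astype('uint8')[:,:,::-1],None,fx=16,fy=16,interpolation=cv2.INTER_NEAREST); cv2.imwrite('pics/hz.png',img)
for a in range(0,90,5):
    r=np.radians(a); q=P@[[np.cos(r),-np.sin(r)],[np.sin(r),np.cos(r)]]; e=np.percentile(q,98,0)-np.percentile(q,2,0); print(a,e.round(1),end=' ')
E
```

```text
handle top ((553.0806274414062, 226.16307067871094), (26.499486923217773, 26.803606033325195), 13.09310245513916) [552.44794 226.33577] 188
0 [26.1 26.3] 5 [25.4 25.8] 10 [24.8 25.4] 15 [25.1 25.8] 20 [25.3 25.4] 25 [26.1 26. ] 30 [26.9 26.2] 35 [27.6 27. ] 40 [28.2 27.3] 45 [28.6 27.9] 50 [28.9 28.2] 55 [29.2 28.4] 60 [29.3 28.3] 65 [29.1 28. ] 70 [28.7 27.9] 75 [28.1 27.2] 80 [27.1 26.8] 85 [26.8 26.5]
```

View pics/hz.png

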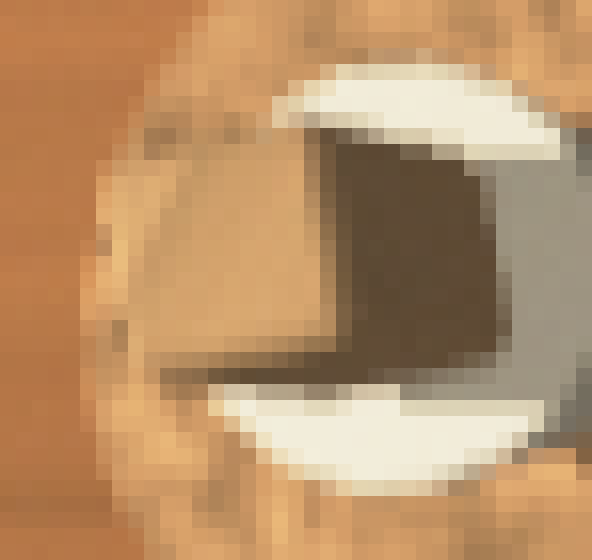

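Emit:
{"name": "step_arm", "arguments": {
  "series": [
    {"x": 3,"y": -1.9,"z": 0,"twist": -5},
    {"x": 6.5,"y": -4.1,"z": 0,"twist": -11},
    {"x": 10,"y": -6.3,"z": 0,"twist": -17},
    {"x": 13.5,"y": -8.5,"z": 0,"twist": -23},
    {"x": 17,"y": -10.7,"z": 0,"twist": -29},
    {"x": 20.5,"y": -12.9,"z": 0,"twist": -35},
    {"x": 24,"y": -15.1,"z": 0,"twist": -41},
    {"x": 27.5,"y": -17.3,"z": 0,"twist": -47},
    {"x": 31,"y": -19.5,"z": 0,"twist": -53},
    {"x": 34,"y": -21.3,"z": 0,"twist": -58}
  ]
}}

```text
$.series[0]: bad value
```

Emit:
{"name": "step_arm", "arguments": {
  "series": [
    {"x": 3,"y": -1.9,"z": 0,"twist": -5,"jaw": 8.5},
    {"x": 6.5,"y": -4.1,"z": 0,"twist": -11,"jaw": 8.5},
    {"x": 10,"y": -6.3,"z": 0,"twist": -17,"jaw": 8.5},
    {"x": 13.5,"y": -8.5,"z": 0,"twist": -23,"jaw": 8.5},
    {"x": 17,"y": -10.7,"z": 0,"twist": -29,"jaw": 8.5},
    {"x": 20.5,"y": -12.9,"z": 0,"twist": -35,"jaw": 8.5},
    {"x": 24,"y": -15.1,"z": 0,"twist": -41,"jaw": 8.5},
    {"x": 27.5,"y": -17.3,"z": 0,"twist": -47,"jaw": 8.5},
    {"x": 31,"y": -19.5,"z": 0,"twist": -53,"jaw": 8.5},
    {"x": 34,"y": -21.3,"z": 0,"twist": -58,"jaw": 8.5}
  ]
}}

```text
clock: 0.93
eef_pos: [0.5007, 0.2583, 0.2299]
tool_rot: [-0.081, 0.703, 0.08, 0.702]
ft_force: [-0.1, 0.2, 0.2]
grip_width: 0.0851
```

Emit:
{"name": "step_arm", "arguments": {
  "series": [
    {"x": 2.6,"y": -1.6,"z": 0,"twist": -2,"jaw": 8.5},
    {"x": 5.2,"y": -3.2,"z": 0,"twist": -4,"jaw": 8.5},
    {"x": 5.2,"y": -3.2,"z": -2,"twist": -4,"jaw": 8.5},
    {"x": 5.2,"y": -3.2,"z": -5,"twist": -4,"jaw": 8.5},
    {"x": 5.2,"y": -3.2,"z": -8,"twist": -4,"jaw": 8.5},
    {"x": 5.2,"y": -3.2,"z": -11,"twist": -4,"jaw": 8.5},
    {"x": 5.2,"y": -3.2,"z": -12,"twist": -4,"jaw": 8.5},
    {"x": 5.2,"y": -3.2,"z": -12,"twist": -4,"jaw": 6}
  ]
}}

```text
clock: 1.6
eef_pos: [0.5499, 0.2252, 0.1061]
tool_rot: [-0.057, 0.709, 0.055, 0.701]
ft_force: [-0.3, -0.1, -0.4]
grip_width: 0.0749
```

```bash
python3 - <<'E'
from h import *
grab('top','top1');grab('scene','scene1')
o=bot.get_obs(); print(o['eef_pos'],o['joint_pos'])
a=[cv2.imread(f'pics/{n}1.png') for n in('top','scene')]
cv2.imwrite('pics/pair1.png',np.hstack([cv2.resize(a[0][130:330,30:230],(400,400)),cv2.resize(a[1][30:180,240:390],(400,400))]))
E
```

```text
[0.55300482 0.22652564 0.1105958 ] [3.88754129e-01 5.07290350e-01 7.59265494e-02 1.14175245e+00
 4.65524080e-05 1.80089144e+00]
```

View pics/pair1.png

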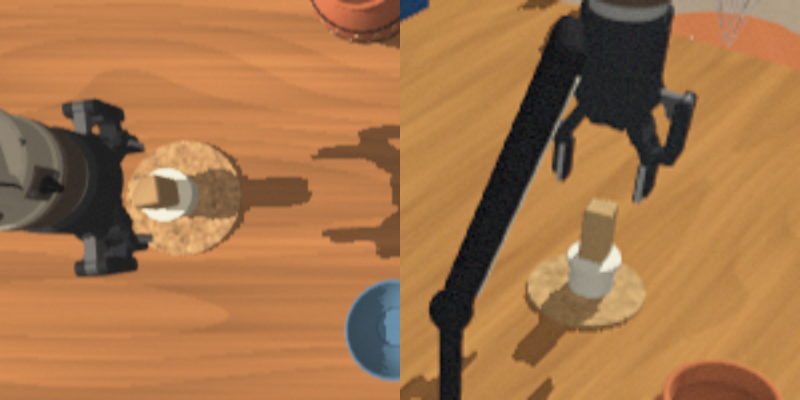

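The picture shows the open jaws straddling the handle along x, centred on it. I'll descend and close.

Emit:
{"name": "step_arm", "arguments": {
  "series": [
    {"x": 0,"y": 0,"z": -2,"twist": 0,"jaw": 6},
    {"x": 0,"y": 0,"z": -4,"twist": 0,"jaw": 6},
    {"x": 0,"y": 0,"z": -5,"twist": 0,"jaw": 6},
    {"x": 0,"y": 0,"z": -5.4,"twist": 0,"jaw": 5},
    {"x": 0,"y": 0,"z": -5.4,"twist": 0,"jaw": 4},
    {"x": 0,"y": 0,"z": -5.4,"twist": 0,"jaw": 3.5},
    {"x": 0,"y": 0,"z": -5.4,"twist": 0,"jaw": 3.2},
    {"x": 0,"y": 0,"z": -5.4,"twist": 0,"jaw": 2.8},
    {"x": 0,"y": 0,"z": -5.4,"twist": 0,"jaw": 2.4},
    {"x": 0,"y": 0,"z": -5.4,"twist": 0,"jaw": 2}
  ]
}}

```text
clock: 2.53
eef_pos: [0.5541, 0.227, 0.0583]
tool_rot: [-0.056, 0.705, 0.056, 0.705]
ft_force: [-0.0, -0.4, 7.2]
grip_width: 0.0271
```

Emit:
{"name": "step_arm", "arguments": {
  "series": [
    {"x": 0,"y": 0,"z": 0,"twist": 0,"jaw": 1.5},
    {"x": 0,"y": 0,"z": 0,"twist": 0,"jaw": 1},
    {"x": 0,"y": 0,"z": 0,"twist": 0,"jaw": 1},
    {"x": 0,"y": 0,"z": 0,"twist": 0,"jaw": 1}
  ]
}}

```text
clock: 2.87
eef_pos: [0.5541, 0.227, 0.0584]
tool_rot: [-0.056, 0.705, 0.056, 0.705]
ft_force: [-0.1, -0.5, 1.3]
grip_width: 0.0275
```

Emit:
{"name": "step_arm", "arguments": {
  "series": [
    {"x": 0,"y": 0,"z": 0.5,"twist": 0,"jaw": 1},
    {"x": 0,"y": 0,"z": 1.5,"twist": 0,"jaw": 1},
    {"x": 0,"y": 0,"z": 3,"twist": 0,"jaw": 1},
    {"x": 0,"y": 0,"z": 5,"twist": 0,"jaw": 1},
    {"x": 0,"y": 0,"z": 7,"twist": 0,"jaw": 1},
    {"x": 0,"y": 0,"z": 9,"twist": 0,"jaw": 1},
    {"x": 0,"y": 0,"z": 11,"twist": 0,"jaw": 1},
    {"x": 0,"y": 0,"z": 12,"twist": 0,"jaw": 1},
    {"x": 0,"y": 0,"z": 12,"twist": 0,"jaw": 1}
  ]
}}

```text
clock: 3.62
eef_pos: [0.5558, 0.2277, 0.1819]
tool_rot: [-0.055, 0.703, 0.057, 0.707]
ft_force: [0.4, 0.4, -1.6]
grip_width: 0.0276
```

```bash
python3 - <<'E'
from h import *
grab('top','top2');grab('scene','scene2')
o=bot.get_obs(); print(o['eef_pos'],o['tool_rot'],o['ft_force'],o['ft_torque'],o['grip_width'])
a=[cv2.imread(f'pics/{n}2.png') for n in('top','scene')]
cv2.imwrite('pics/pair2.png',np.hstack([cv2.resize(a[0][130:330,30:230],(400,400)),cv2.resize(a[1][0:150,240:390],(400,400))]))
E
```

```text
[0.55398177 0.22697774 0.17819303] [-0.05589732  0.70464293  0.0561534   0.70512455] [-0.72134483  1.33954674 -2.23091623] [-0.01734691  0.00363177  0.01597855] 0.02763662926391334
```

View pics/pair2.png

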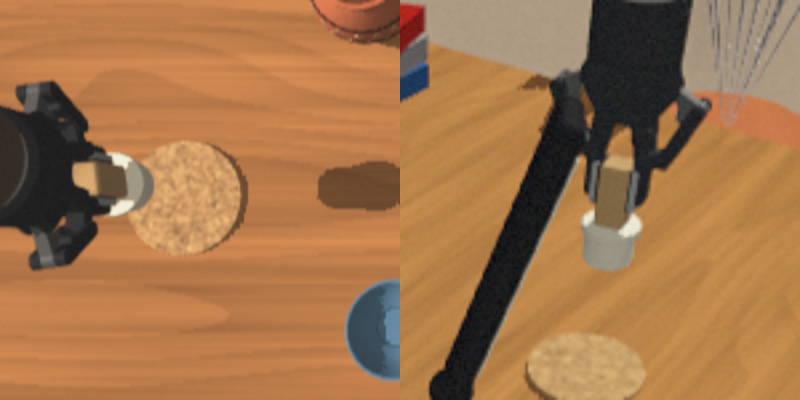

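Emit:
{"name": "step_arm", "arguments": {
  "series": [
    {"x": -0.7,"y": -1.5,"z": 0,"twist": 0,"jaw": 1},
    {"x": -1.8,"y": -4,"z": 0,"twist": 0,"jaw": 1},
    {"x": -3.1,"y": -7,"z": 0,"twist": 0,"jaw": 1},
    {"x": -4.4,"y": -10,"z": 0,"twist": 0,"jaw": 1},
    {"x": -5.7,"y": -13,"z": 0,"twist": 0,"jaw": 1},
    {"x": -7,"y": -16,"z": 0,"twist": 0,"jaw": 1},
    {"x": -8.3,"y": -19,"z": 0,"twist": 0,"jaw": 1},
    {"x": -9.6,"y": -22,"z": 0,"twist": 0,"jaw": 1},
    {"x": -10.4,"y": -25,"z": 0,"twist": 0,"jaw": 1},
    {"x": -10.4,"y": -28,"z": 0,"twist": 0,"jaw": 1}
  ]
}}

```text
clock: 4.55
eef_pos: [0.4465, -0.054, 0.1765]
tool_rot: [-0.056, 0.706, 0.057, 0.703]
ft_force: [0.2, 0.1, -1.8]
grip_width: 0.0278
```

Emit:
{"name": "step_arm", "arguments": {
  "series": [
    {"x": 0,"y": -3,"z": 0,"twist": 0,"jaw": 1},
    {"x": 0,"y": -6,"z": 0,"twist": 0,"jaw": 1},
    {"x": 0,"y": -9,"z": 0,"twist": 0,"jaw": 1},
    {"x": 0,"y": -12,"z": 0,"twist": 0,"jaw": 1},
    {"x": 0,"y": -13.5,"z": 0,"twist": 0,"jaw": 1},
    {"x": 0,"y": -14.5,"z": 0,"twist": 0,"jaw": 1},
    {"x": 0,"y": -14.5,"z": 0,"twist": 0,"jaw": 1}
  ]
}}

```text
clock: 5.13
eef_pos: [0.4456, -0.2003, 0.175]
tool_rot: [-0.054, 0.707, 0.056, 0.703]
ft_force: [0.1, -0.3, -1.5]
grip_width: 0.0273
```

Emit:
{"name": "step_arm", "arguments": {
  "series": [
    {"x": 1.5,"y": 0,"z": 0,"twist": 0,"jaw": 1},
    {"x": 4,"y": 0,"z": 0,"twist": 0,"jaw": 1},
    {"x": 6.5,"y": 0,"z": 0,"twist": 0,"jaw": 1},
    {"x": 9,"y": 0,"z": 0,"twist": 0,"jaw": 1},
    {"x": 10,"y": 0,"z": 0,"twist": 0,"jaw": 1},
    {"x": 10,"y": 0,"z": -1,"twist": 0,"jaw": 1},
    {"x": 10,"y": 0,"z": -2.5,"twist": 0,"jaw": 1},
    {"x": 10,"y": 0,"z": -3,"twist": 0,"jaw": 1},
    {"x": 10,"y": 0,"z": -3,"twist": 0,"jaw": 1},
    {"x": 10,"y": 0,"z": -3,"twist": 0,"jaw": 1}
  ]
}}

```text
clock: 5.97
eef_pos: [0.5443, -0.1995, 0.1443]
tool_rot: [-0.054, 0.708, 0.056, 0.702]
ft_force: [0.2, 0.2, -1.1]
grip_width: 0.0275
```

```bash
python3 - <<'E'
from h import *
grab('top','top3');grab('scene','scene3')
o=bot.get_obs(); print(o['eef_pos'],o['tool_rot'],o['ft_force'],o['ft_torque'],o['joint_pos'].round(3))
a=[cv2.imread(f'pics/{n}3.png') for n in('top','scene')]
cv2.imwrite('pics/pair3.png',np.hstack([cv2.resize(a[0][130:280,250:400],(400,400)),cv2.resize(a[1][120:270,120:270],(400,400))]))
z=np.load('top2.npz'); d=z['d']; p=z['p'].astype(int)
W=cloud('top',d); m=np.zeros(d.shape,bool); m[190:270,80:160]=1
E
```

```text
[ 0.54550149 -0.20018298  0.14565257] [-0.05444927  0.70704022  0.05587378  0.70285669] [-0.40279963  0.58081984 -1.00345878] [-0.05871767  0.0397668  -0.00594515] [-3.510e-01  4.530e-01  8.300e-02  1.208e+00 -1.000e-03  1.063e+00]
```

View pics/pair3.png

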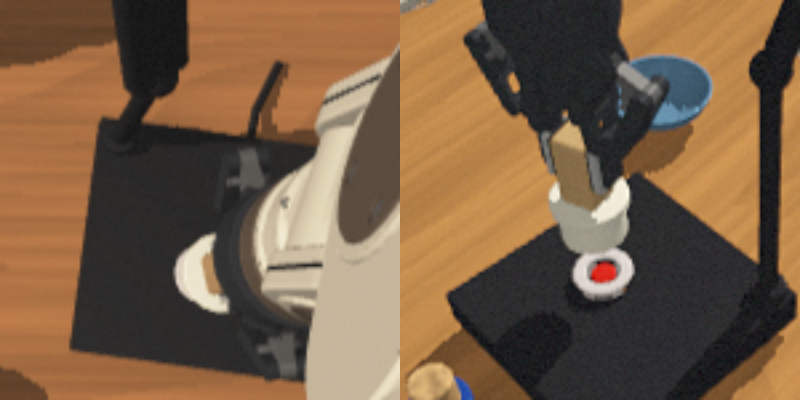

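```bash
cat > meas.py <<'E'
from h import *
from scipy.optimize import least_squares
import sys
def fitc(Q,r):
    f=lambda c: np.hypot(*(Q-c).T)-r
    s=least_squares(f,Q.mean(0),loss='soft_l1',f_scale=.0007); return s.x,np.sqrt((s.fun**2).mean())
tag=sys.argv[1]; foot=float(sys.argv[2])
for n,roi in(('top',(300,215,345,255)),('scene',(160,170,220,225))):
    z=np.load(n+tag+'.npz'); p=z['p'].astype(int); d=z['d']; W=cloud(n,d)
    x0,y0,x1,y1=roi; R=np.zeros(d.shape,bool); R[y0:y1,x0:x1]=1
    wm=R&(p.min(-1)>95)&(p.max(-1)-p.min(-1)<70)&(W[...,2]>foot-.004)&(W[...,2]<foot+.045)&(d>0)
    nn,l,s,c=cv2.connectedComponentsWithStats(wm.astype('uint8')); i=1+np.argmax(s[1:,4]); wm=l==i
    print(n,'white',s[i].tolist()); zt=W[wm][:,2]; print(' z percentiles',np.percentile(zt,[2,25,50,75,98]).round(4))
    sh=wm&(abs(W[...,2]-foot-.036)<.003); print(' shoulder z',np.median(W[sh][:,2]) if sh.any() else None)
    cnt=max(cv2.findContours(wm.astype('uint8'),0,1)[0],key=len)[:,0]
    # subpixel skipped; contour pixels are inside by half a pixel
    if n=='top':
        # left arc: points left of the handle
        Q=np.array([ray(n,a,b,foot+.036)[:2] for a,b in cnt]); k=cnt[:,0]<cnt[:,0].min()+9
        print(' shoulder fit r26',fitc(Q[k],.0263), k.sum())
    else:
        Q=np.array([ray(n,a,b,foot)[:2] for a,b in cnt]); 
        low=np.array([b>=max(cnt[cnt[:,0]==a][:,1]) for a,b in cnt]); xm=(cnt[:,0].min()+cnt[:,0].max())/2
        k=low&(abs(cnt[:,0]-xm)<9); print(cnt[k].tolist()); print(' foot fit',fitc(Q[k],.0223),k.sum())
        # shoulder extremes: left/right columns
    cv2.imwrite(f'pics/m_{n}{tag}.png',cv2.resize((wm*255).astype('uint8')[y0-10:y1+10,x0-10:x1+10],None,fx=6,fy=6,interpolation=0))
E
python3 meas.py 3 .0923
```

```text
top white [318, 218, 18, 30, 228]
 z percentiles [0.1115 0.126  0.127  0.1278 0.1295]
 shoulder z 0.12718234199452558
 shoulder fit r26 (array([ 0.54217116, -0.19849921]), np.float64(0.005958784043825157)) 41
scene white [176, 187, 30, 29, 529]
 z percentiles [0.0934 0.1073 0.1251 0.127  0.1295]
 shoulder z 0.12697835010604797
[[182, 211], [183, 212], [184, 213], [185, 213], [186, 214], [187, 214], [188, 215], [189, 215], [190, 215], [191, 215], [192, 214], [193, 215], [194, 215], [195, 215], [196, 214], [197, 214], [198, 213], [199, 213]]
 foot fit (array([ 0.54346218, -0.1991863 ]), np.float64(0.0007898452193303751)) 18
```

```bash
cat > meas2.py <<'E'
from h import *
from meas import fitc
E
python3 - <<'E'
import sys; sys.argv=['x','3','.0912']
from meas import *
n='top'; z=np.load('top3.npz'); p=z['p'].astype(int); W=cloud(n,z['d'])
m=(W[...,2]>.118)&(W[...,2]<.133)&(p.min(-1)>95); m[:215]=0;m[255:]=0;m[:,:300]=0;m[:,338:]=0
Q=[];
for v in range(215,255):
    u=np.where(m[v])[0]
    if len(u): 
        Q.append(ray(n,u[0]-.5,v,.1272)[:2]); print(v,u[0],u[-1],end='; ')
for u in range(315,331):
    v=np.where(m[:,u])[0]
    if len(v): Q+= [ray(n,u,v[0]-.5,.1272)[:2],ray(n,u,v[-1]+.5,.1272)[:2]]
Q=np.array(Q); print(fitc(Q,.027), np.c_[Q*1000].round(0).tolist()[:3])
E
```

```text
top white [318, 218, 18, 30, 228]
 z percentiles [0.1115 0.126  0.127  0.1278 0.1295]
 shoulder z 0.12698211796099396
 shoulder fit r26 (array([ 0.54221844, -0.1986767 ]), np.float64(0.0059706617228634145)) 41
scene white [176, 187, 30, 29, 529]
 z percentiles [0.0934 0.1073 0.1251 0.127  0.1295]
 shoulder z 0.1268520628657356
[[182, 211], [183, 212], [184, 213], [185, 213], [186, 214], [187, 214], [188, 215], [189, 215], [190, 215], [191, 215], [192, 214], [193, 215], [194, 215], [195, 215], [196, 214], [197, 214], [198, 213], [199, 213]]
 foot fit (array([ 0.5426816 , -0.19860845]), np.float64(0.0007907494110435749)) 18
218 329 330; 219 326 330; 220 325 329; 221 323 328; 222 322 328; 223 321 328; 224 321 328; 225 320 327; 226 320 325; 227 319 325; 228 319 325; 229 319 325; 230 319 325; 231 318 325; 232 318 326; 233 318 326; 234 319 326; 235 319 325; 236 319 326; 237 319 327; 238 320 327; 239 320 327; 240 321 328; 241 321 331; 242 322 331; 243 323 332; 244 325 334; 245 326 334; 246 328 335; 247 332 332; (array([ 0.54272943, -0.1983411 ]), np.float64(0.0004883228536721028)) [[568.0, -191.0], [566.0, -185.0], [564.0, -183.0]]
```

```bash
python3 - <<'E'
from h import *
a=cv2.imread('pics/top3.png')[205:260,300:355]; b=cv2.imread('pics/scene3.png')[165:245,155:235]
cv2.imwrite('pics/z3.png',np.hstack([cv2.resize(a,(400,400),interpolation=0),cv2.resize(b,(400,400),interpolation=0)]))
E
```

```text
(no output)
```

View pics/z3.png

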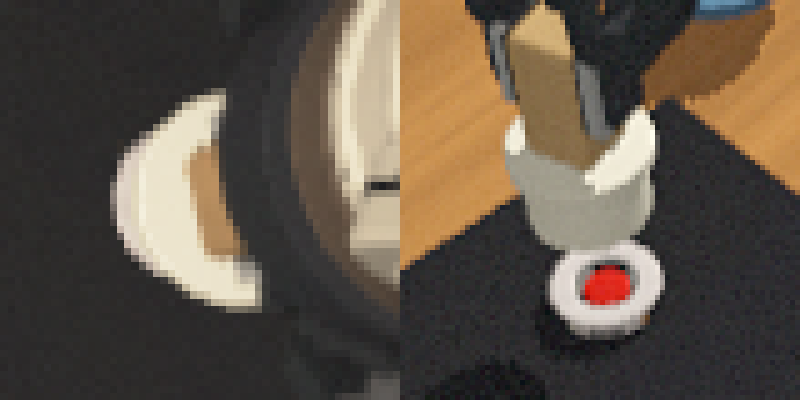

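Emit:
{"name": "step_arm", "arguments": {
  "series": [
    {"x": 0.12,"y": -0.06,"z": -0.5,"twist": 0,"jaw": 1},
    {"x": 0.23,"y": -0.12,"z": -1.3,"twist": 0,"jaw": 1},
    {"x": 0.23,"y": -0.12,"z": -2,"twist": 0,"jaw": 1},
    {"x": 0.23,"y": -0.12,"z": -2.5,"twist": 0,"jaw": 1},
    {"x": 0.23,"y": -0.12,"z": -2.8,"twist": 0,"jaw": 1},
    {"x": 0.23,"y": -0.12,"z": -2.8,"twist": 0,"jaw": 1},
    {"x": 0.23,"y": -0.12,"z": -2.8,"twist": 0,"jaw": 1}
  ]
}}

```text
clock: 6.65
eef_pos: [0.5476, -0.2013, 0.1172]
tool_rot: [-0.054, 0.707, 0.056, 0.703]
ft_force: [-0.4, -0.4, -0.9]
grip_width: 0.0275
```

```bash
python3 - <<'E'
from h import *
from scipy.spatial.transform import Rotation as Ro
grab('scene','scene4');grab('top','top4')
o=bot.get_obs(); print(o['eef_pos'],Ro.from_quat(o['tool_rot']).as_matrix()[:,0].round(4),o['ft_force'],o['joint_vel'].round(3))
b=cv2.imread('pics/scene4.png')[175:235,165:225];a=cv2.imread('pics/top4.png')[205:260,300:355]
cv2.imwrite('pics/z4.png',np.hstack([cv2.resize(a,(400,400),interpolation=0),cv2.resize(b,(400,400),interpolation=0)]))
E
python3 meas.py 4 .0635
```

```text
[ 0.54799811 -0.20147668  0.1178626 ] [-0.0057  0.0014 -1.    ] [-0.35531407  0.42361465 -1.68795736] [ 0.002 -0.006  0.002  0.001 -0.001  0.   ]
top white [317, 217, 17, 29, 212]
 z percentiles [0.0953 0.0993 0.1002 0.101  0.1048]
 shoulder z 0.100108281610911
 shoulder fit r26 (array([ 0.54632464, -0.20112268]), np.float64(0.006370148585621157)) 43
scene white [179, 199, 29, 26, 480]
 z percentiles [0.0663 0.0807 0.0977 0.0991 0.1027]
 shoulder z 0.09883259407097311
[[185, 222], [186, 224], [187, 224], [188, 224], [189, 224], [190, 224], [191, 224], [192, 224], [193, 224], [194, 224], [195, 224], [196, 224], [197, 224], [198, 224], [199, 224], [200, 224], [201, 224]]
 foot fit (array([ 0.54250957, -0.19867175]), np.float64(0.0014474627370688578)) 17
```

View pics/z4.png

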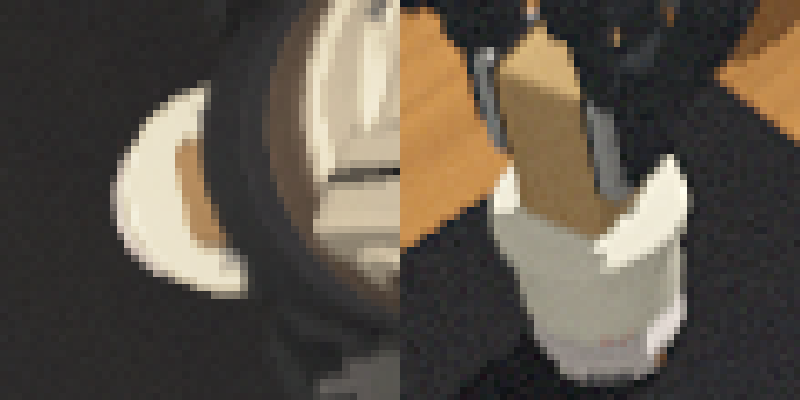

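```bash
python3 - <<'E'
from h import *
z=np.load('scene4.npz'); p=z['p'].astype(int); W=cloud('scene',z['d'])
for v in range(200,228,2): print(v,[(u,tuple(p[v,u]),W[v,u].round(3).tolist()[2]) for u in (180,182,184,186,206,207,208)] if v in(212,218,224) else '', ''.join('#' if p[v,u].min()>95 else '.' for u in range(172,215)))
c=np.array([.5454,-.2005])
for zz in(.048,.0635,.078,.0935,.0995): 
    print(zz,proj('scene',[*c,zz]),proj('scene',[c[0]+.002,c[1],zz])-proj('scene',[*c,zz]),proj('scene',[c[0],c[1]+.002,zz])-proj('scene',[*c,zz]))
print(proj('top',[.5457,-.1997,.0995]))
E
```

```text
200  ........##.............###.....####........
202  .......####............##.....######.......
204  ......#####.............##..########.......
206  ......######...............#########.......
208  .......#########.........###########.......
210  .......##############.#############........
212 [(180, (np.int64(146), np.int64(140), np.int64(124)), 0.098), (182, (np.int64(162), np.int64(158), np.int64(143)), 0.1), (184, (np.int64(159), np.int64(155), np.int64(137)), 0.098), (186, (np.int64(160), np.int64(155), np.int64(138)), 0.098), (206, (np.int64(197), np.int64(190), np.int64(170)), 0.082), (207, (np.int64(74), np.int64(73), np.int64(68)), 0.041), (208, (np.int64(37), np.int64(38), np.int64(42)), 0.041)] ........###########################........
214  .........##########################........
216  ...........########################........
218 [(180, (np.int64(41), np.int64(41), np.int64(41)), 0.04), (182, (np.int64(59), np.int64(60), np.int64(53)), 0.04), (184, (np.int64(153), np.int64(151), np.int64(134)), 0.081), (186, (np.int64(154), np.int64(150), np.int64(136)), 0.083),
[... 579 characters left out ...]
, np.int64(142), np.int64(137)), 0.049), (207, (np.int64(32), np.int64(34), np.int64(32)), 0.041), (208, (np.int64(46), np.int64(45), np.int64(47)), 0.041)] .............######################........
226  ..............###################..........
0.048 [195.90964743 221.91945994] [0.74575923 0.48674748] [ 0.72288462 -0.63291366]
0.0635 [194.95298842 216.75553724] [0.75684518 0.48835862] [ 0.73635032 -0.63463153]
0.078 [194.02913825 211.76871243] [0.76751498 0.48971818] [ 0.74940279 -0.63602442]
0.0935 [193.00912937 206.26283526] [0.7792543  0.49099518] [ 0.76386927 -0.63725864]
0.0995 [192.60492919 204.08101447] [0.78389433 0.49143616] [ 0.76961801 -0.63765958]
[330.62527519 231.20667531]
```

```bash
python3 - <<'E'
import sys; sys.argv=['x','3','.0912']
import io,contextlib
with contextlib.redirect_stdout(io.StringIO()):
    from meas import *
n='top'; z=np.load('top4.npz'); p=z['p'].astype(int); W=cloud(n,z['d'])
for zmin in(.09,.0975):
    m=(W[...,2]>zmin)&(W[...,2]<.107)&(p.min(-1)>95); m[:212]=0;m[255:]=0;m[:,:300]=0;m[:,335:]=0
    Q=[]
    for v in range(212,255):
        u=np.where(m[v])[0]
        if len(u) : Q.append(ray(n,u[0]-.5,v,.0995)[:2])
    for u in range(315,328):
        v=np.where(m[:,u])[0]
        if len(v): Q+= [ray(n,u,v[0]-.5,.0995)[:2],ray(n,u,v[-1]+.5,.0995)[:2]]
    print(fitc(np.array(Q),.027))
E
```

```text
(array([ 0.54621552, -0.20034783]), np.float64(0.0004644791420289753))
(array([ 0.54643703, -0.20104158]), np.float64(0.000518460531724282))
```

Emit:
{"name": "step_arm", "arguments": {
  "series": [
    {"x": 0,"y": 0.09,"z": -0.3,"twist": 0,"jaw": 1},
    {"x": 0,"y": 0.09,"z": -0.6,"twist": 0,"jaw": 1},
    {"x": 0,"y": 0.09,"z": -0.85,"twist": 0,"jaw": 1},
    {"x": 0,"y": 0.09,"z": -1.0,"twist": 0,"jaw": 1},
    {"x": 0,"y": 0.09,"z": -1.0,"twist": 0,"jaw": 1},
    {"x": 0,"y": 0.09,"z": -1.0,"twist": 0,"jaw": 1}
  ]
}}

```text
clock: 7.25
eef_pos: [0.5479, -0.2006, 0.1077]
tool_rot: [-0.054, 0.707, 0.056, 0.703]
ft_force: [-0.2, -0.8, -1.7]
grip_width: 0.0275
```

Emit:
{"name": "step_arm", "arguments": {
  "series": [
    {"x": 0,"y": 0,"z": -0.05,"twist": 0,"jaw": 1},
    {"x": 0,"y": 0,"z": -0.1,"twist": 0,"jaw": 1},
    {"x": 0,"y": 0,"z": -0.15,"twist": 0,"jaw": 1},
    {"x": 0,"y": 0,"z": -0.15,"twist": 0,"jaw": 1}
  ]
}}

```text
clock: 7.58
eef_pos: [0.5478, -0.2005, 0.1061]
tool_rot: [-0.054, 0.707, 0.056, 0.703]
ft_force: [0.2, 0.2, -1.7]
grip_width: 0.0278
```

Baseline in air is about -1.5 N. I'll creep down.

Emit:
{"name": "step_arm", "arguments": {
  "series": [
    {"x": 0,"y": 0,"z": -0.05,"twist": 0,"jaw": 1},
    {"x": 0,"y": 0,"z": -0.1,"twist": 0,"jaw": 1},
    {"x": 0,"y": 0,"z": -0.1,"twist": 0,"jaw": 1}
  ]
}}

```text
clock: 7.83
eef_pos: [0.5478, -0.2005, 0.105]
tool_rot: [-0.054, 0.707, 0.056, 0.703]
ft_force: [-0.0, -0.7, -1.1]
grip_width: 0.0275
```

Emit:
{"name": "step_arm", "arguments": {
  "series": [
    {"x": 0,"y": 0,"z": -0.05,"twist": 0,"jaw": 1},
    {"x": 0,"y": 0,"z": -0.1,"twist": 0,"jaw": 1},
    {"x": 0,"y": 0,"z": -0.1,"twist": 0,"jaw": 1}
  ]
}}

```text
clock: 8.08
eef_pos: [0.5479, -0.2005, 0.1042]
tool_rot: [-0.054, 0.707, 0.056, 0.703]
ft_force: [-0.3, -0.3, -0.9]
grip_width: 0.0278
```

Emit:
{"name": "step_arm", "arguments": {
  "series": [
    {"x": 0,"y": 0,"z": -0.05,"twist": 0,"jaw": 1},
    {"x": 0,"y": 0,"z": -0.1,"twist": 0,"jaw": 1},
    {"x": 0,"y": 0,"z": -0.1,"twist": 0,"jaw": 1}
  ]
}}

```text
clock: 8.33
eef_pos: [0.548, -0.2006, 0.1035]
tool_rot: [-0.055, 0.707, 0.056, 0.703]
ft_force: [-1.4, 0.4, 1.6]
grip_width: 0.0275
```

Emit:
{"name": "step_arm", "arguments": {
  "series": [
    {"x": 0,"y": 0,"z": -0.05,"twist": 0,"jaw": 1},
    {"x": 0,"y": 0,"z": -0.1,"twist": 0,"jaw": 1},
    {"x": 0,"y": 0,"z": -0.1,"twist": 0,"jaw": 1}
  ]
}}

```text
clock: 8.58
eef_pos: [0.5482, -0.2005, 0.1028]
tool_rot: [-0.055, 0.707, 0.056, 0.703]
ft_force: [-0.3, 0.3, 2.8]
grip_width: 0.0278
```

Emit:
{"name": "step_arm", "arguments": {
  "series": [
    {"x": 0,"y": 0,"z": -0.05,"twist": 0,"jaw": 1},
    {"x": 0,"y": 0,"z": -0.1,"twist": 0,"jaw": 1},
    {"x": 0,"y": 0,"z": -0.1,"twist": 0,"jaw": 1}
  ]
}}

```text
clock: 8.83
eef_pos: [0.5483, -0.2005, 0.102]
tool_rot: [-0.055, 0.707, 0.056, 0.703]
ft_force: [-1.1, -0.2, 4.0]
grip_width: 0.0277
```

```bash
python3 - <<'E'
from h import *
grab('scene','scene5')
o=bot.get_obs(); print(o['eef_pos'],o['ft_force'],o['ft_torque'])
b=cv2.imread('pics/scene5.png'); cv2.imwrite('pics/z5.png',np.hstack([cv2.resize(b[180:240,165:225],(400,400),interpolation=0),cv2.resize(b[130:280,130:280],(400,400))]))
E
```

```text
[ 0.54826979 -0.20051108  0.1018971 ] [-1.48538848  0.36672158  3.31951691] [0.19965011 0.23012873 0.00727219]
```

View pics/z5.png

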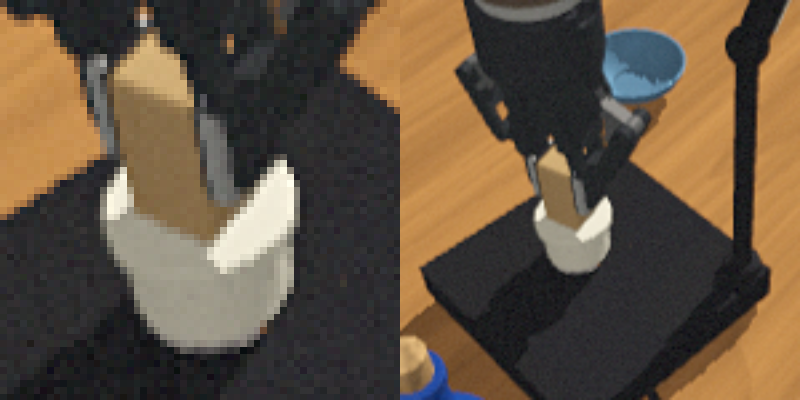

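Emit:
{"name": "step_arm", "arguments": {
  "series": [
    {"x": 0,"y": 0,"z": -0.05,"twist": 0,"jaw": 1},
    {"x": 0,"y": 0,"z": -0.1,"twist": 0,"jaw": 1},
    {"x": 0,"y": 0,"z": -0.1,"twist": 0,"jaw": 1}
  ]
}}

```text
clock: 9.13
eef_pos: [0.5483, -0.2005, 0.1009]
tool_rot: [-0.055, 0.706, 0.056, 0.703]
ft_force: [-1.8, 0.6, 3.3]
grip_width: 0.0277
```

Emit:
{"name": "step_arm", "arguments": {
  "series": [
    {"x": 0,"y": 0,"z": -0.05,"twist": 0,"jaw": 1},
    {"x": 0,"y": 0,"z": -0.1,"twist": 0,"jaw": 1},
    {"x": 0,"y": 0,"z": -0.1,"twist": 0,"jaw": 1}
  ]
}}

```text
clock: 9.38
eef_pos: [0.5483, -0.2005, 0.1]
tool_rot: [-0.055, 0.706, 0.056, 0.703]
ft_force: [-2.0, -0.1, 4.8]
grip_width: 0.0277
```

Emit:
{"name": "step_arm", "arguments": {
  "series": [
    {"x": 0,"y": 0,"z": -0.05,"twist": 0,"jaw": 1},
    {"x": 0,"y": 0,"z": -0.1,"twist": 0,"jaw": 1},
    {"x": 0,"y": 0,"z": -0.1,"twist": 0,"jaw": 1}
  ]
}}

```text
clock: 9.63
eef_pos: [0.5484, -0.2006, 0.0991]
tool_rot: [-0.055, 0.706, 0.056, 0.703]
ft_force: [-1.8, 0.2, 4.8]
grip_width: 0.0278
```

```bash
python3 - <<'E'
from h import *
p,d=grab('scene','scene6')
o=bot.get_obs(); print(o['eef_pos'],o['ft_force'],o['ft_torque'])
W=cloud('scene',d); z0=np.load('scene0.npz'); W0=cloud('scene',z0['d'])
for nm,Wx,pp in(('0',W0,z0['p']),('6',W,p)):
    b=(abs(Wx[...,2]-.038)<.009)&(pp.max(-1)<75)&(abs(Wx[...,0]-.56)<.095)&(abs(Wx[...,1]+.21)<.095); b[:,:140]=0
    Q=Wx[b]; c=np.array([.5457,-.2]); A=np.c_[Q[:,:2]-c,np.ones(len(Q))]
    for _ in range(3):
        s=np.linalg.lstsq(A,Q[:,2],rcond=None)[0]; r=abs(A@s-Q[:,2])<.003; A=A[r];Q=Q[r]
    print(nm,s,len(Q))
b=cv2.imread('pics/scene6.png'); cv2.imwrite('pics/z6.png',np.hstack([cv2.resize(b[180:240,165:225],(400,400),interpolation=0),cv2.resize(b[130:280,130:280],(400,400))]))
E
```

```text
[ 0.54837084 -0.20054007  0.09913931] [-1.24631494  1.56652445  4.63760907] [ 0.19615455  0.48480153 -0.00195008]
0 [-7.48211204e-05 -1.39309940e-03  4.01789916e-02] 6288
6 [-0.00419686 -0.00641751  0.03693213] 5676
```

View pics/z6.png

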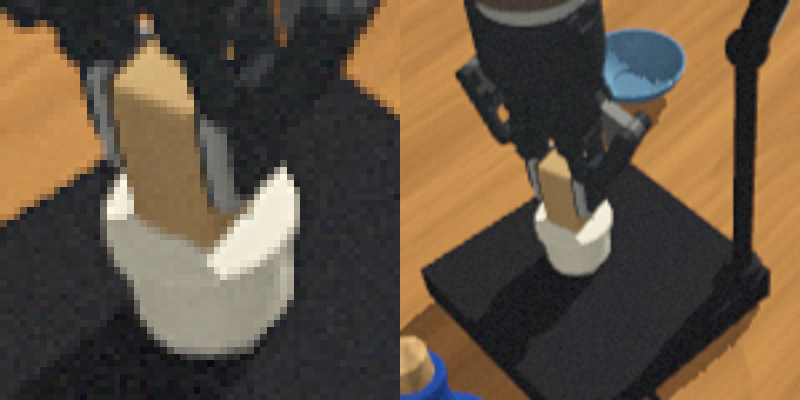

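Emit:
{"name": "step_arm", "arguments": {
  "series": [
    {"x": 0,"y": 0,"z": -0.05,"twist": 0,"jaw": 1},
    {"x": 0,"y": 0,"z": -0.1,"twist": 0,"jaw": 1},
    {"x": 0,"y": 0,"z": -0.1,"twist": 0,"jaw": 1}
  ]
}}

```text
clock: 9.93
eef_pos: [0.5483, -0.2006, 0.0984]
tool_rot: [-0.055, 0.706, 0.056, 0.704]
ft_force: [-1.4, 0.9, 5.8]
grip_width: 0.0273
```

Emit:
{"name": "step_arm", "arguments": {
  "series": [
    {"x": 0,"y": 0,"z": -0.05,"twist": 0,"jaw": 1},
    {"x": 0,"y": 0,"z": -0.1,"twist": 0,"jaw": 1},
    {"x": 0,"y": 0,"z": -0.1,"twist": 0,"jaw": 1}
  ]
}}

```text
clock: 10.18
eef_pos: [0.5484, -0.2006, 0.0977]
tool_rot: [-0.055, 0.706, 0.056, 0.704]
ft_force: [-1.7, 0.6, 6.2]
grip_width: 0.0278
```

Emit:
{"name": "step_arm", "arguments": {
  "series": [
    {"x": 0,"y": 0,"z": -0.05,"twist": 0,"jaw": 1},
    {"x": 0,"y": 0,"z": -0.1,"twist": 0,"jaw": 1},
    {"x": 0,"y": 0,"z": -0.1,"twist": 0,"jaw": 1}
  ]
}}

```text
clock: 10.43
eef_pos: [0.5484, -0.2006, 0.0973]
tool_rot: [-0.055, 0.706, 0.056, 0.704]
ft_force: [-1.7, 0.6, 7.5]
grip_width: 0.0279
```

Emit:
{"name": "step_arm", "arguments": {
  "series": [
    {"x": 0,"y": 0,"z": -0.05,"twist": 0,"jaw": 1},
    {"x": 0,"y": 0,"z": -0.1,"twist": 0,"jaw": 1},
    {"x": 0,"y": 0,"z": -0.1,"twist": 0,"jaw": 1}
  ]
}}

```text
clock: 10.68
eef_pos: [0.5484, -0.2007, 0.097]
tool_rot: [-0.055, 0.706, 0.055, 0.704]
ft_force: [-2.5, 1.4, 8.5]
grip_width: 0.0273
```

Emit:
{"name": "step_arm", "arguments": {
  "series": [
    {"x": 0,"y": 0,"z": -0.05,"twist": 0,"jaw": 1},
    {"x": 0,"y": 0,"z": -0.1,"twist": 0,"jaw": 1},
    {"x": 0,"y": 0,"z": -0.1,"twist": 0,"jaw": 1}
  ]
}}

```text
clock: 10.93
eef_pos: [0.5484, -0.2007, 0.0968]
tool_rot: [-0.055, 0.706, 0.055, 0.704]
ft_force: [-2.8, 0.3, 8.6]
grip_width: 0.0279
```

Emit:
{"name": "step_arm", "arguments": {
  "series": [
    {"x": 0,"y": 0,"z": -0.08,"twist": 0,"jaw": 1},
    {"x": 0,"y": 0,"z": -0.12,"twist": 0,"jaw": 1},
    {"x": 0,"y": 0,"z": -0.14,"twist": 0,"jaw": 1}
  ]
}}

```text
clock: 11.18
eef_pos: [0.5484, -0.2007, 0.0964]
tool_rot: [-0.055, 0.706, 0.055, 0.704]
ft_force: [-3.7, 1.9, 11.0]
grip_width: 0.0276
```

Emit:
{"name": "step_arm", "arguments": {
  "series": [
    {"x": 0,"y": 0,"z": -0.08,"twist": 0,"jaw": 1},
    {"x": 0,"y": 0,"z": -0.12,"twist": 0,"jaw": 1},
    {"x": 0,"y": 0,"z": -0.14,"twist": 0,"jaw": 1}
  ]
}}

```text
clock: 11.43
eef_pos: [0.5485, -0.2008, 0.0952]
tool_rot: [-0.055, 0.706, 0.055, 0.704]
ft_force: [-1.1, 1.0, 5.6]
grip_width: 0.0277
```

Emit:
{"name": "step_arm", "arguments": {
  "series": [
    {"x": 0,"y": 0,"z": -0.04,"twist": 0,"jaw": 1},
    {"x": 0,"y": 0,"z": -0.08,"twist": 0,"jaw": 1}
  ]
}}

```text
clock: 11.6
eef_pos: [0.5485, -0.2009, 0.0947]
tool_rot: [-0.055, 0.705, 0.055, 0.704]
ft_force: [-2.0, 0.6, 6.1]
grip_width: 0.0277
```

```bash
python3 - <<'E'
from h import *
from scipy.spatial.transform import Rotation as Ro
p,d=grab('scene','scene7')
o=bot.get_obs(); print(o['eef_pos'],o['ft_force'],o['ft_torque'],Ro.from_quat(o['tool_rot']).as_matrix()[:,0].round(4))
W=cloud('scene',d); Wx=W;pp=p
b=(abs(Wx[...,2]-.038)<.012)&(pp.max(-1)<75)&(abs(Wx[...,0]-.56)<.095)&(abs(Wx[...,1]+.21)<.095); b[:,:140]=0
Q=Wx[b]; c=np.array([.5457,-.2]); A=np.c_[Q[:,:2]-c,np.ones(len(Q))]
for _ in range(3):
        s=np.linalg.lstsq(A,Q[:,2],rcond=None)[0]; r=abs(A@s-Q[:,2])<.003; A=A[r];Q=Q[r]
print(s,len(Q))
b=cv2.imread('pics/scene7.png'); cv2.imwrite('pics/z7.png',np.hstack([cv2.resize(b[180:240,165:225],(400,400),interpolation=0),cv2.resize(b[130:280,130:280],(400,400))]))
E
```

```text
[ 0.54846724 -0.20081284  0.09455674] [-1.50566543  0.89571227  5.75040184] [ 0.17190763  0.50434509 -0.01685214] [-1.6e-03 -1.0e-04 -1.0e+00]
[-0.00269178 -0.00368431  0.03661564] 5626
```

View pics/z7.png

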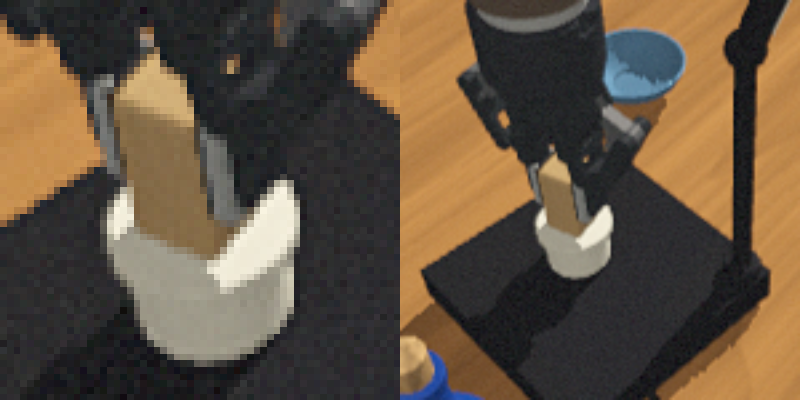

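Emit:
{"name": "step_arm", "arguments": {
  "series": [
    {"x": 0,"y": 0,"z": 0.2,"twist": 0,"jaw": 1},
    {"x": 0,"y": 0,"z": 0.5,"twist": 0,"jaw": 1},
    {"x": 0,"y": 0,"z": 1,"twist": 0,"jaw": 1},
    {"x": 0,"y": 0,"z": 2,"twist": 0,"jaw": 1},
    {"x": 0,"y": 0,"z": 3.5,"twist": 0,"jaw": 1},
    {"x": 0,"y": 0,"z": 5.5,"twist": 0,"jaw": 1},
    {"x": 0,"y": 0,"z": 7.5,"twist": 0,"jaw": 1},
    {"x": -3,"y": 0,"z": 8,"twist": 0,"jaw": 1},
    {"x": -6,"y": 0,"z": 8,"twist": 0,"jaw": 1},
    {"x": -10,"y": 0,"z": 8,"twist": 0,"jaw": 1}
  ]
}}

```text
clock: 12.48
eef_pos: [0.4497, -0.2012, 0.1758]
tool_rot: [-0.056, 0.704, 0.055, 0.706]
ft_force: [0.1, -0.0, -1.3]
grip_width: 0.0276
```

Emit:
{"name": "step_arm", "arguments": {
  "series": [
    {"x": -1,"y": 3,"z": 0,"twist": 0,"jaw": 1},
    {"x": -1,"y": 6.5,"z": 0,"twist": 0,"jaw": 1},
    {"x": -1,"y": 10,"z": 0,"twist": 0,"jaw": 1},
    {"x": -1,"y": 12,"z": 0,"twist": 0,"jaw": 1},
    {"x": -1,"y": 12,"z": 0,"twist": 0,"jaw": 1}
  ]
}}

```text
clock: 12.9
eef_pos: [0.4394, -0.0782, 0.1766]
tool_rot: [-0.057, 0.704, 0.057, 0.706]
ft_force: [-0.2, -0.6, -1.3]
grip_width: 0.0274
```

```bash
python3 - <<'E'
from h import *
p,d=grab('scene','scene8'); pt,dt=grab('top','top8')
o=bot.get_obs(); print(o['eef_pos'],o['ft_force'])
for n in('top','scene'):
  for tag in('0','8'):
    z=np.load(n+tag+'.npz');p=z['p'].astype(int);W=cloud(n,z['d'])
    roi=np.zeros(p.shape[:2],bool)
    if n=='top': roi[165:280,270:385]=1
    else: roi[180:300,130:275]=1
    roi&=(abs(W[...,0]-.5457)<.03)&(abs(W[...,1]+.2)<.03)
    red=roi&(p[...,0]>150)&(p[...,1]<80); m=roi&(p.min(-1)>105)
    b=(abs(W[...,2]-.041)<.004)&(p.max(-1)<75)&(abs(W[...,0]-.56)<.09)&(abs(W[...,1]+.21)<.09)
    Q=W[b]; A=np.c_[Q[:,:2]-[.5457,-.2],np.ones(len(Q))]; s=np.linalg.lstsq(A,Q[:,2],rcond=None)[0]
    R=W[m]; k=R[:,2]>s[2]+.002; A2=np.c_[R[k][:,:2]-[.5457,-.2],np.ones(k.sum())]; s2=np.linalg.lstsq(A2,R[k][:,2],rcond=None)[0]
    v,u=np.where(m); vr,ur=np.where(red)
    print(n,tag,'base',s.round(4),'ring z med',np.median(R[k][:,2]),s2.round(4),'bbox',u.min(),u.max(),v.min(),v.max(),'red',ur.mean().round(2),vr.mean().round(2),len(ur),np.median(W[red][:,2]))
a=[cv2.resize(cv2.imread(f'pics/scene{t}.png')[195:245,170:220],(390,390),interpolation=0) for t in '08']
cv2.imwrite('pics/z8.png',np.hstack(a))
E
```

```text
[ 0.44000592 -0.0808404   0.17646293] [-0.39676524 -0.35344502 -1.75815499]
top 0 base [-0.0002 -0.0005  0.0412] ring z med 0.05132069491719847 [-0.015  -0.0111  0.0513] bbox 315 336 222 243 red 325.5 232.31 68 0.04809505866422817
top 8 base [-0.0001 -0.0007  0.0412] ring z med 0.04522442026437688 [-0.01   -0.0122  0.0453] bbox 315 336 222 243 red 325.13 232.28 75 0.04785994684337546
scene 0 base [ 0.     -0.0014  0.0402] ring z med 0.05008098672985378 [ 0.0095 -0.001   0.0498] bbox 185 207 213 231 red 195.94 221.89 53 0.047034385215420554
scene 8 base [-0.0001 -0.0017  0.0402] ring z med 0.04405503578714383 [-0.0011 -0.0067  0.0441] bbox 185 207 215 232 red 196.18 222.38 55 0.04669496122490933
```

View pics/z8.png

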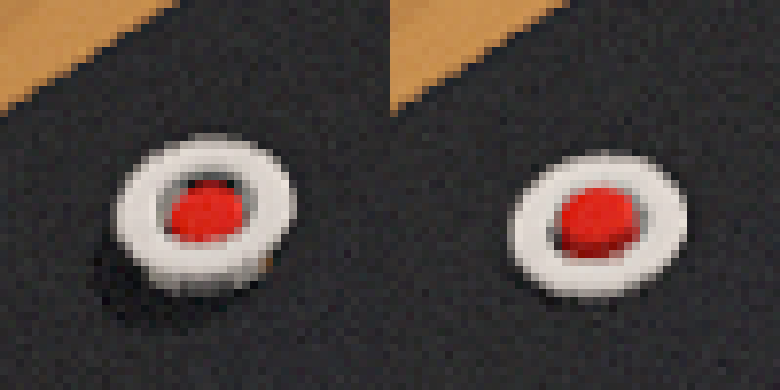

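View pics/top8.png

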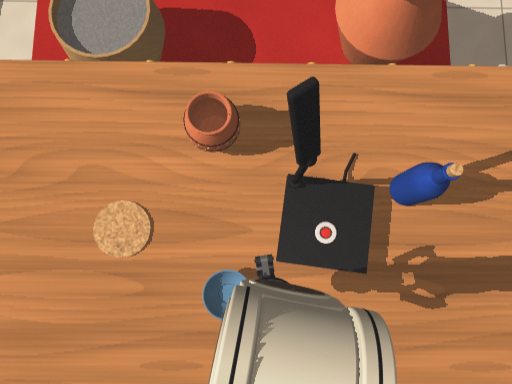

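The ring dropped 6.0 mm in both views and lies level, with the lamp unmoved. I'll take the sleeve back to the mat, which is centred at about (122,229) in the top view.

Emit:
{"name": "step_arm", "arguments": {
  "series": [
    {"x": 0.7,"y": 2,"z": 0,"twist": 0,"jaw": 1},
    {"x": 1.9,"y": 5,"z": 0,"twist": 0,"jaw": 1},
    {"x": 3.2,"y": 8.5,"z": 0,"twist": 0,"jaw": 1},
    {"x": 4.5,"y": 12,"z": 0,"twist": 0,"jaw": 1},
    {"x": 5.8,"y": 15.5,"z": 0,"twist": 0,"jaw": 1},
    {"x": 7.1,"y": 19,"z": 0,"twist": 0,"jaw": 1},
    {"x": 8.4,"y": 22.5,"z": 0,"twist": 0,"jaw": 1},
    {"x": 9.7,"y": 26,"z": 0,"twist": 0,"jaw": 1},
    {"x": 10.8,"y": 29,"z": 0,"twist": 0,"jaw": 1},
    {"x": 11.3,"y": 30.3,"z": 0,"twist": 0,"jaw": 1}
  ]
}}

```text
clock: 13.83
eef_pos: [0.555, 0.2252, 0.1761]
tool_rot: [-0.057, 0.703, 0.056, 0.706]
ft_force: [1.0, 0.5, -2.4]
grip_width: 0.0275
```

Emit:
{"name": "step_arm", "arguments": {
  "series": [
    {"x": 0,"y": 0,"z": -2,"twist": 0,"jaw": 1},
    {"x": 0,"y": 0,"z": -5,"twist": 0,"jaw": 1},
    {"x": 0,"y": 0,"z": -7.5,"twist": 0,"jaw": 1},
    {"x": 0,"y": 0,"z": -9,"twist": 0,"jaw": 1},
    {"x": 0,"y": 0,"z": -10,"twist": 0,"jaw": 1},
    {"x": 0,"y": 0,"z": -10,"twist": 0,"jaw": 1},
    {"x": 0,"y": 0,"z": -10,"twist": 0,"jaw": 1}
  ]
}}

```text
clock: 14.42
eef_pos: [0.5556, 0.2245, 0.0761]
tool_rot: [-0.057, 0.703, 0.056, 0.706]
ft_force: [-0.3, -0.3, -1.6]
grip_width: 0.0277
```

```bash
python3 - <<'E'
from h import *
from scipy.spatial.transform import Rotation as Ro
p,d=grab('scene','scene9'); pt,dt=grab('top','top9')
o=bot.get_obs(); print(o['eef_pos'],o['ft_force'],Ro.from_quat(o['tool_rot']).as_matrix()[:,0].round(4))
a=[cv2.imread(f'pics/{n}9.png') for n in('top','scene')]
cv2.imwrite('pics/pair9.png',np.hstack([cv2.resize(a[0][180:280,70:170],(400,400)),cv2.resize(a[1][70:170,265:365],(400,400))]))
E
```

```text
[0.55649828 0.22520332 0.07764771] [ 0.40266196 -0.3090675  -0.94732045] [ 0.0072 -0.     -1.    ]
```

View pics/pair9.png

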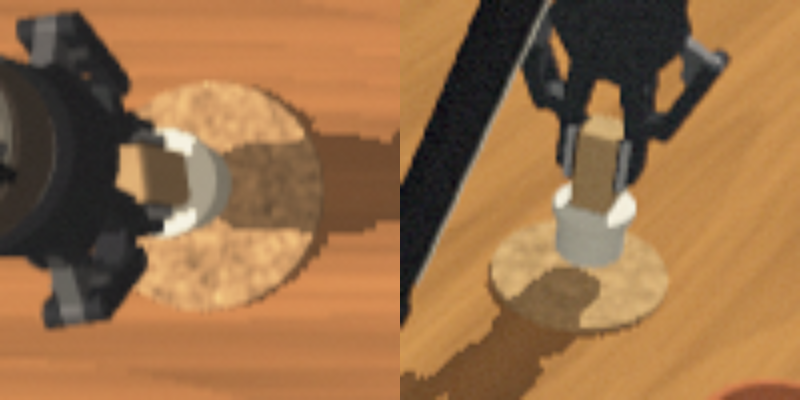

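Emit:
{"name": "step_arm", "arguments": {
  "series": [
    {"x": -0.2,"y": -0.3,"z": -0.6,"twist": 0,"jaw": 1},
    {"x": -0.2,"y": -0.3,"z": -1.2,"twist": 0,"jaw": 1},
    {"x": -0.2,"y": -0.3,"z": -1.6,"twist": 0,"jaw": 1},
    {"x": -0.2,"y": -0.3,"z": -1.75,"twist": 0,"jaw": 1},
    {"x": -0.2,"y": -0.3,"z": -1.75,"twist": 0,"jaw": 1}
  ]
}}

```text
clock: 14.93
eef_pos: [0.5539, 0.222, 0.0595]
tool_rot: [-0.057, 0.703, 0.056, 0.707]
ft_force: [-0.4, -0.1, -1.2]
grip_width: 0.0274
```

Emit:
{"name": "step_arm", "arguments": {
  "series": [
    {"x": 0,"y": 0,"z": -0.05,"twist": 0,"jaw": 1},
    {"x": 0,"y": 0,"z": -0.1,"twist": 0,"jaw": 1},
    {"x": 0,"y": 0,"z": -0.1,"twist": 0,"jaw": 1}
  ]
}}

```text
clock: 15.18
eef_pos: [0.554, 0.2221, 0.0586]
tool_rot: [-0.057, 0.703, 0.056, 0.707]
ft_force: [0.0, -0.0, -2.5]
grip_width: 0.0277
```

Emit:
{"name": "step_arm", "arguments": {
  "series": [
    {"x": 0,"y": 0,"z": -0.05,"twist": 0,"jaw": 1},
    {"x": 0,"y": 0,"z": -0.1,"twist": 0,"jaw": 1},
    {"x": 0,"y": 0,"z": -0.1,"twist": 0,"jaw": 1}
  ]
}}

```text
clock: 15.43
eef_pos: [0.5542, 0.2222, 0.0584]
tool_rot: [-0.057, 0.702, 0.057, 0.707]
ft_force: [-1.3, -1.6, 3.8]
grip_width: 0.0275
```

Emit:
{"name": "step_arm", "arguments": {
  "series": [
    {"x": 0,"y": 0,"z": -0.05,"twist": 0,"jaw": 1},
    {"x": 0,"y": 0,"z": -0.08,"twist": 0,"jaw": 1},
    {"x": 0,"y": 0,"z": -0.08,"twist": 0,"jaw": 1}
  ]
}}

```text
clock: 15.68
eef_pos: [0.5542, 0.2223, 0.0584]
tool_rot: [-0.057, 0.702, 0.057, 0.707]
ft_force: [-2.8, -1.5, 6.4]
grip_width: 0.0274
```

Emit:
{"name": "step_arm", "arguments": {
  "series": [
    {"x": 0,"y": 0,"z": 0,"twist": 0,"jaw": 2.9},
    {"x": 0,"y": 0,"z": 0,"twist": 0,"jaw": 3.3},
    {"x": 0,"y": 0,"z": 0,"twist": 0,"jaw": 4},
    {"x": 0,"y": 0,"z": 0,"twist": 0,"jaw": 5},
    {"x": 0,"y": 0,"z": 0,"twist": 0,"jaw": 6},
    {"x": 0,"y": 0,"z": 0,"twist": 0,"jaw": 6},
    {"x": 0,"y": 0,"z": 0,"twist": 0,"jaw": 6}
  ]
}}

```text
clock: 16.27
eef_pos: [0.5542, 0.2223, 0.0583]
tool_rot: [-0.057, 0.702, 0.057, 0.707]
ft_force: [-0.1, 0.1, 0.3]
grip_width: 0.0601
```

Emit:
{"name": "step_arm", "arguments": {
  "series": [
    {"x": 0,"y": 0,"z": 1,"twist": 0,"jaw": 6},
    {"x": 0,"y": 0,"z": 3,"twist": 0,"jaw": 6},
    {"x": 0,"y": 0,"z": 6,"twist": 0,"jaw": 6},
    {"x": 0,"y": 0,"z": 9,"twist": 0,"jaw": 6},
    {"x": 0,"y": 0,"z": 12,"twist": 0,"jaw": 6},
    {"x": -3,"y": 1,"z": 15,"twist": 0,"jaw": 6},
    {"x": -6,"y": 3,"z": 15,"twist": 0,"jaw": 6},
    {"x": -9,"y": 5,"z": 15,"twist": 0,"jaw": 6},
    {"x": -12,"y": 7,"z": 15,"twist": 0,"jaw": 6},
    {"x": -12,"y": 7,"z": 15,"twist": 0,"jaw": 6}
  ]
}}

```text
clock: 17.1
eef_pos: [0.4295, 0.2949, 0.2097]
tool_rot: [-0.058, 0.703, 0.059, 0.707]
ft_force: [0.5, -0.9, 0.7]
grip_width: 0.06
```

```bash
python3 - <<'E'
from h import *
p,d=grab('scene','scene10'); pt,dt=grab('top','top10')
o=bot.get_obs(); print(o['clock'],o['eef_pos'],o['ft_force'],o['grip_width'])
for n in('top','scene'):
    a=np.load(n+'0.npz')['p'].astype(int); b=np.load(n+'10.npz')['p'].astype(int)
    cv2.imwrite(f'pics/diff_{n}.png',np.clip(abs(a-b).max(-1)*2,0,255).astype('uint8'))
a=[cv2.imread(f'pics/{n}10.png') for n in('top','scene')]; b=[cv2.cvtColor(cv2.imread(f'pics/diff_{n}.png',0),8) for n in('top','scene')]
cv2.imwrite('pics/fin.png',np.vstack([np.hstack([cv2.resize(i,(400,300)) for i in a]),np.hstack([cv2.resize(i,(400,300)) for i in b])]))
E
```

```text
17.2 [0.43338204 0.29313769 0.20943478] [-0.17573284 -0.46545866  0.28016008] 0.06022507788047278
```

View pics/fin.png

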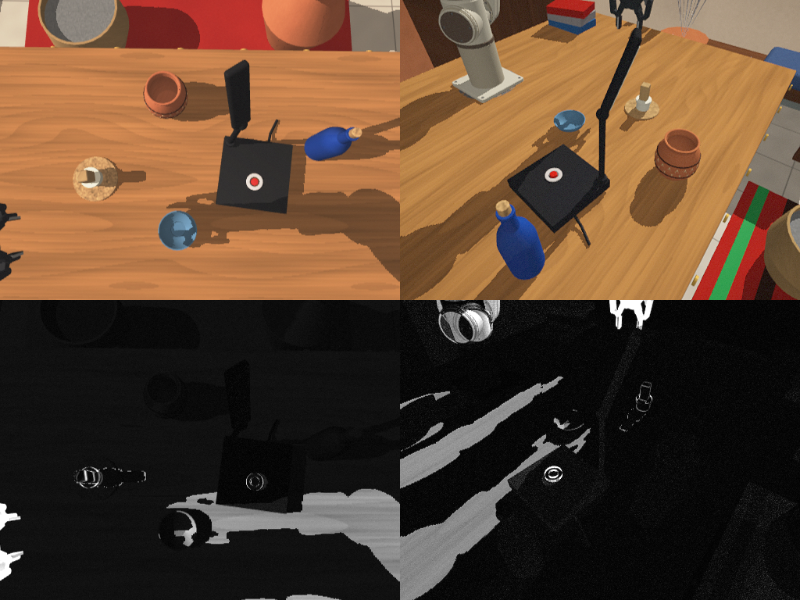

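The sleeve stands upright on the mat at about (92,178) in the combined picture. The difference images show only the ring, the sleeve, the arm and its shadows changed.

```bash
python3 - <<'E'
from h import *
W=cloud('top',np.load('top10.npz')['d']); m=np.zeros(W.shape[:2],bool); m[190:270,80:160]=1
t=m&(W[...,2]>.093)&(W[...,2]<.11); print('handle top',W[t].mean(0),t.sum(), 'max v', abs(bot.get_obs()['joint_vel']).max())
print(bot.job_done())
E
```

```text
handle top [0.55312282 0.22139674 0.09631757] 210 max v 0.03929894037918078
the job is handed in; nothing more can be done
None
```

The trim ring is seated, the sleeve is back upright on its mat, and the job was handed in at about 17 s of the 69 s allowed.

- **Pressing:** I gripped the sleeve by its handle, centred it over the ring using both cameras, and pressed down in steps of about 1 mm. The ring let go at about 12 N, and the reading fell to about 7 N. I made one more move of 0.8 mm to confirm it, then lifted off. Every force reading stayed well under 30 N, though I only had readings at the end of each move.
- **Ring:** Its top dropped 6.0 to 6.1 mm in both cameras and now stands about 4 mm above the base. It looks level all round, and the button is at its original height within about 0.3 mm.
- **Sleeve:** The top of its handle is at z 0.096 m, so it stands upright. It is about 5 mm in y from where it started, close to the mat's centre.
- **Surroundings:** Comparing the first and last pictures, the lamp, pot, bottle and dish have not moved; besides the ring and sleeve, only the arm and its shadows changed.
- **Disagreements:** The cameras and the arm differed by 1 to 2.5 mm in x, so I centred the sleeve by comparing it with the ring in the same picture. Up to about 3 N of sideways force appeared while the foam feet sank, but it caused no visible shift.

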